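# Unlock the bench incubator and take out the tube rack

### The arm

A 6-joint arm with a two-finger parallel gripper is mounted at the origin on the work surface. World frame = base frame: x ahead of the robot, y to its left, z up, the work surface at z = 0. Lengths are in m, angles in rad, forces in N, time in s.
With the tool pointing down it reaches from about 0.3 to 0.875 m from the base axis. Payload 6.4 kg.
Tool frame: the origin (TCP) lies on the centre line of the jaws, within the pads' length; the fingertips stand ctrl.nose_length ahead of it and the grasp point (between the pads) lies 6 mm ahead of it (ctrl.nose_length is the distance from the TCP to the fingertips, in m); x points along the fingers, y is the direction in which the jaws open and shut, and the axes are right-handed (so a half turn about x gives the same grasp; the last joint's range is limited). The gripper opens to 85 mm and grips with 20 to 120 N. Pads are 22 mm wide; open, the fingers measure 114 mm over their backs; the gripper's body (76 mm by 85 mm) begins 54 mm behind the grasp point. The pads swing forward as they close: fully open they stand 13 mm farther back than shut.
Start: joints at [0.929, 0.181, 1.607, -0, 1.354, -0.206], TCP at [0.243, 0.521, 0.256] pointing down, gripper open.
Joint ranges: [-2.99, 2.99], [-0.89, 2.07], [0.3, 2.58], [-1.14, 4.28], [0, 2.63], [-3.12, 3.12]. Speed limits (rad/s): [2.57, 2.57, 3.01, 3.14, 3.14, 3.14].

### API

Orientations are given as a unit quaternion [w, x, y, z].
In Python, from bench import telemetry, cams, workorder, spotter, ctrl gives the robot as it stands. The module is installed in compiled form; this text tells all that it offers.
- The arm moves only by the tool servo_tool, never from a script. Its argument "targets" is one flat list of numbers, 4 for each row, row after row: the shift along the tool's x, y, z in mm, then the turn about the tool's x in rad. A call has exactly 5 rows; each row shifts and turns the commanded pose from where the row before left it, along the tool's axes as they then stand; what a row does not reach is not made up. A row lasts 1/10 s, in which the tool goes at most 50 mm and 8.59 degrees, less where a joint would pass 70% of its speed; a pose out of reach is approached as far as the arm can. A call is refused whole if a number of a shift passes 50 or a number of a turn 0.15, either way. A call with a gripper value outside its range is refused whole. "fingers" is the finger opening in mm, from 0 to 85.4, set as the call begins (left out, the last holds). The fingers move at their own pace and stop on an object; the grip force is fixed at half the most. Time passes only in rows, so rows that do not move let the fingers close, or fill a call up. It gives the time, the measured TCP pose, the force and the opening at its end, in the units of the state.
- telemetry.get_obs(): the state, without advancing time (a new reading comes with each control period).
- cams.camera(name): name is "scene" or "top" or "wrist"; returns (picture, depth): 384x512x3 uint8, blue, green, red; 384x512 float32, m along the optical axis (not along the pixel's ray), 0 where there is no reading.
- cams.camera_params(name): a dict with "intrinsics" (3x3 intrinsics, pixels), "R" (3x3) and "t" (3): a world point X has camera coordinates R X + t; the wrist camera has in their place "mount" (4x4, takes a point from camera to tool coordinates, whose origin is the TCP and whose axes are the tool frame's). Camera axes: x right, y down, z forward; pixel columns grow to the right and rows downward; lengths in m; the calibration is good to about 2 mm. A picture is of the moment at which its call begins: read the wrist's pose just before it. camera_params takes no time and is no camera call.
- workorder.hand_in(): hands the job in, once; it reports no verdict.
Trained networks look in the newest picture that a camera, given by its name, has taken for a name from the list of things; names that differ only in an ending like _2 or _b are one class to them, and where a whole thing is asked for, a point or a joint stands for the part that bears it (a point fixed in the world has none). Each returns a list of dicts, best first, with "score" (0 to 1); they miss things now and then, are a little off and sometimes report something else, mostly with a low value. They report only what shows in the picture. A call takes as long as a camera call. They do not tell look-alikes from the thing itself.
- spotter.search_frame(camera, thing): "pixel" ([column, row] in pixels, amid what is visible of it).
The state is a dict: "time_s": time; "q": joint angles; "dq": joint speeds; "joint_efforts": joint torques, N m; "eef_pos": TCP position; "eef_rot": TCP orientation; "wrist_force": force on the tool from outside, world axes, zero at the start; "torque": the same for the moment, N m; "opening": opening from 0.0 (shut) to 1.0 (fully open).
Only numpy, scipy, OpenCV 4.12 (cv2) and the standard library are available. Lean on these libraries where they do the work, as an engineer would, in place of code of your own. Each camera call takes 0.05 s, during which the arm holds its last target.

### The job

Take the tube rack out of the bench incubator: draw the lock bar fully back off the lid, then swing the lid right over until it stays open by itself, and lift the rack out by its handle. Keep the rack upright, lower it in the gripper and set it down gently, flat in the steel tray, then let go; leave the bar drawn back and the lid open, and do not disturb the amber jar, the beaker or the bottle.

Things in the scene. Friction and masses are not known exactly. Their poses are not given: they have to be found in the camera images.
- incubator: White fixed bench incubator, 170 (x) by 340 (y) mm, rim and deck 100 mm high. Origin on its underside, 75 mm behind its front; the front faces own -x (towards the robot), +y is its left. Left part: cavity 139 (x) by 204 (y) mm, centred at x=+2, y=+60 mm, its floor 20 mm above the bench, under the lid. Right part (own y -170 to -42 mm): flat deck with the lock bar, the amber jar at its back.
- lock_bar (a joint): Slide of the steel lock bar along the incubator's y, in m: 0 = locked, its end 25 mm over the lid's right edge so that the lid cannot rise; 0.045 = fully drawn back (to the incubator's -y, its right, away from the lid). Starts at 0 to 0.006, slides with about 2 N, stays where it is left. The lid is free above about 0.027.
- lock_grip (a point): Point in the lock bar's upright steel grip plate, 18 mm below its top, moves with the bar. The plate is 14 mm thick along the incubator's y, 60 mm along its x, and stands 42 mm above the flat bar; its top is 168 mm above the bench. Pinch it from above with the fingers closing along the incubator's y, or push it sideways.
- lid (a joint): Hinge angle of the lid in rad: 0 = shut, starts at 0; grows as the front edge rises; 1.9 = stop, leaning back fully open. Gravity shuts it from below about 1.57; let go beyond 1.65 it falls back to the stop and stays.
- lid_hinge (a point): Point on the lid's hinge axis, mid-width, 106 mm above the bench at the lid's far edge. The axis runs along the incubator's own y. Fixed to the incubator.
- lid_tab (a point): Grip point on the steel pull tab, mid-thickness, moves with the lid: 192 mm from the hinge axis (shut: 192 mm towards the incubator's -x from lid_hinge, same height). Tab 24 mm wide (y), 16 thick, stands out 60 mm from the middle of the lid's front edge, this point 37 mm out. Lid 155 by 220 by 12 mm, clear in a grey frame, 0.35 kg. Pinched across y from above, the tab turns between the fingers.
- rack_center (a point): Centre of the white tube rack, 38 mm above its underside (z up, y along its length). Rack 64 (x) by 120 (y) mm, 0.2 to 0.4 kg: body with capped tubes 44 mm high; across its middle an upright handle plate, 12 mm thick (y), 50 mm long (x), top 76 mm above the underside. Grip the handle near its top from above, closing along the rack's y. Starts in the incubator, up to 0.2 rad askew to it.
- tray: Shallow steel tray, fixed, 160 mm (x) by 170 mm (y), 16 mm high, walls and floor 5 mm thick. Origin at the centre of its underside; the rack stands on the floor 5 mm above.
- jar_center (a point): Centre of the amber jar, 38 mm across, 45 mm high, standing on the back of the incubator's deck. Leave it alone.
- beaker_center (a point): Centre of the glass beaker, 68 mm across, 75 mm high, standing before the tray. Leave it alone.
- bottle_center (a point): Centre of the glass bottle with a blue cap, 58 mm across, 100 mm high, standing behind the tray. Leave it alone.
There are look-alikes about, which are no part of the job. Of the things shaped like the tray, the steel one is meant.

How it is judged:
On the way, in this order (a step that is already met when the one before it is completed fails the run):
1. the lock bar is drawn back while the lid is still shut (value of joint lock_bar above 0.035 m and value of joint lid below 0.1 rad), for 0.1 s.
2. the lid stands open (value of joint lock_bar above 0.035 m and value of joint lid above 1.75 rad), for 0.3 s.
3. the rack, in the gripper, is lowered upright to within 15 mm of the tray's floor (contact force between the fingers and rack above 0.5 N and z of rack_center in the frame of tray below 0.058 m and angle between rack_center's own z axis and vertical below 0.08 rad and x of rack_center in the frame of tray between -0.055 and 0.055 m and y of rack_center in the frame of tray between -0.06 and 0.06 m), for 0.05 s.
At the end, for the whole second after the job is handed in: The rack stands at rest flat on the tray's floor (within 7 mm of that height, tilt below 0.08 rad, centre within 55 mm (x) and 60 mm (y) of the tray's), let go; the lock bar is drawn back at least 35 of its 45 mm and the lid stands open beyond 1.75 rad (all of step 2 and z of rack_center in the frame of tray between 0.036 and 0.05 m and angle between rack_center's own z axis and vertical below 0.08 rad and x of rack_center in the frame of tray between -0.055 and 0.055 m and y of rack_center in the frame of tray between -0.06 and 0.06 m and linear speed of rack below 0.02 m/s and angular speed of rack below 0.1 rad/s and contact force between the fingers and rack below 0.05 N); the robot touches nothing.
It fails at once if the rack is tipped more than 30 degrees (angle between rack_center's own z axis and vertical above 0.52 rad).
It fails at once if the jar, the beaker or the bottle is moved more than 30 mm (distance of any of jar_center, beaker_center, bottle_center from where it was at the start of the episode above 0.03 m).
It also fails if it takes over 69 s, if anything falls off the work surface, if the arm or the gripper's body presses on something with over 40 N, if the wrist force passes 120 N, or if a joint passes its speed limit or range.

## Working session

There is one attempt and no reset: what is moved stays moved. The work goes in short steps, Python scripts to look and compute and a tool call to move; the robot and the scene stay as the last step left them, time stands still between calls to the robot, and variables do not carry over. Pictures are saved under pics/ and viewed, and the job is handed in when it is done.

Besides the shell and the picture viewer there is one more tool, called after ">>>" by a JSON object that holds its "fn" and its "kwargs". servo_tool: Moves the arm, as the interface text tells. Its arguments: {"type":"object","properties":{"targets":{"type":"array","items":{"type":"number"}},"fingers":{"type":"number"}},"required":["targets"]}

```bash
mkdir -p pics
python3 - <<'E'
from bench import telemetry,cams,ctrl
import cv2,numpy as np
o=telemetry.get_obs();print(o);print(ctrl.nose_length)
for n in("scene","top","wrist"):
    p,d=cams.camera(n);cv2.imwrite(f"pics/{n}0.png",p);np.save(f"{n}_d0.npy",d);np.save(f"{n}_p0.npy",p)
    print(n,cams.camera_params(n))
E
```

```text
{'time_s': 0.0, 'q': array([ 9.28670092e-01,  1.81550891e-01,  1.60803164e+00,  2.31285014e-05,
        1.35381156e+00, -2.06324355e-01]), 'dq': array([ 8.91862971e-04, -2.51613767e-03,  2.07204481e-04,  4.24829796e-04,
        9.54276335e-05, -8.14331414e-04]), 'joint_efforts': array([-6.85507621e-04, -4.44856346e+01, -3.51335549e+01, -1.55040966e-04,
        8.78585415e-03, -8.58311129e-07]), 'eef_pos': array([0.24239943, 0.52083187, 0.25536717]), 'eef_rot': array([ 0.690116  ,  0.15228732,  0.69065487, -0.15344165]), 'wrist_force': array([-0.55411536,  0.13130408, -0.38744135]), 'torque': array([0.00097999, 0.04602824, 0.03197658]), 'opening': 0.9991327870713972}
0.025
scene {'intrinsics': array([[407.84923568,   0.        , 256.81530741],
       [  0.        , 407.84923568, 189.14188309],
       [  0.        ,   0.        ,   1.        ]]), 'R': array([[ 0.71864776,  0.69533194, -0.00767371],
       [ 0.58703918, -0.61256501, -0.52929114],
       [-0.37273368,  0.37586913, -0.84840557]]), 't': array([-0.35836782, -0.27903985,  1.28374419])}
top {'intrinsics': array([[484.04174503
[... 201 characters left out ...]
      [-9.90813733e-01,  4.20525801e-03, -1.35168276e-01],
       [ 1.35173239e-01,  9.17973147e-04, -9.90821554e-01]]), 't': array([-0.02479705,  0.54353909,  1.023434  ])}
wrist {'intrinsics': array([[301.37689371,   0.        , 252.66300807],
       [  0.        , 301.37689371, 188.4878845 ],
       [  0.        ,   0.        ,   1.        ]]), 'mount': array([[ 5.59126938e-04, -3.08537888e-01,  9.51211890e-01,
        -1.19648322e-01],
       [ 9.99999716e-01, -3.08045533e-04, -6.87723214e-04,
         4.36348043e-04],
       [ 5.05205241e-04,  9.51212004e-01,  3.08537628e-01,
        -7.80984431e-02],
       [ 0.00000000e+00,  0.00000000e+00,  0.00000000e+00,
         1.00000000e+00]])}
```

View pics/scene0.png

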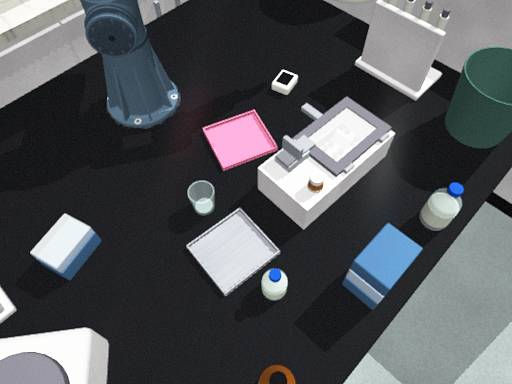

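View pics/top0.png

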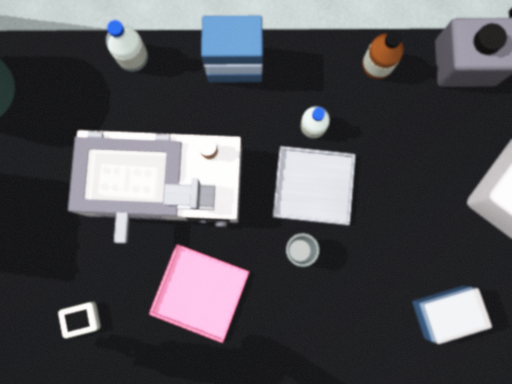

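View pics/wrist0.png

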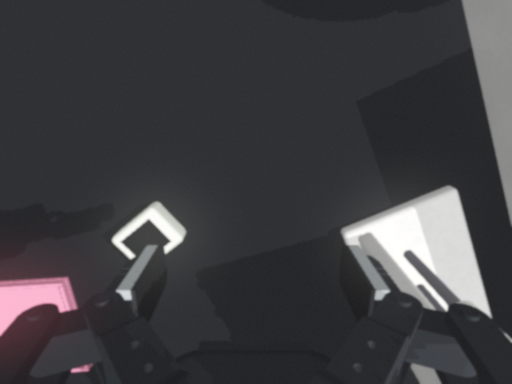

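The scene shows two trays. The steel/grey one is at top (315,186) and scene (233,250), between the beaker (302,250) and the bottle (315,122). The pink one at top (200,293) is a look-alike, so the steel one is the tray meant. Next I'll measure the poses and crop in on the tray.

```bash
cat > h.py <<'E'
import numpy as np,cv2
from bench import cams,telemetry
from scipy.spatial.transform import Rotation as Rn
def quat(q): return Rn.from_quat([q[1],q[2],q[3],q[0]]).as_matrix()
def cloud(n,d,obs=None):
    P=cams.camera_params(n);K=P["intrinsics"]
    v,u=np.mgrid[0:d.shape[0],0:d.shape[1]]
    c=np.stack([(u-K[0,2])/K[0,0]*d,(v-K[1,2])/K[1,1]*d,d],-1)
    if "R" in P: w=(c-P["t"])@P["R"]
    else:
        M=P["mount"];t=c@M[:3,:3].T+M[:3,3]
        w=t@quat(obs["eef_rot"]).T+obs["eef_pos"]
    w[d<=0]=np.nan
    return w
def proj(n,X):
    P=cams.camera_params(n);c=np.asarray(X)@P["R"].T+P["t"];u=c@P["intrinsics"].T
    return u[...,:2]/u[...,2:]
E
python3 - <<'E'
from h import *
d=np.load("top_d0.npy");p=np.load("top_p0.npy");w=cloud("top",d);z=w[...,2]
def box(m,name):
    pts=w[m][:,:2].astype(np.float32); r=cv2.minAreaRect(pts);print(name,len(pts),r,np.nanmedian(w[m][:,2]))
v,u=np.mgrid[0:384,0:512]
inc=(u>60)&(u<250)&(v>120)&(v<250)
box(inc&(z>.06)&(z<.125)&(v<225)&~((u<135)&(u>105)&(v>205)),"inc")
box(inc&(z>.09)&(z<.103)&(u>182)&(v<222),"deck")
box(inc&(z>.135),"grip>.135")
box(inc&(z>.16)&(z<.18),"grip top")
box(inc&(u>112)&(u<130)&(v>220)&(z>.09),"tab")
box((u>100)&(u<195)&(v>130)&(v<215)&(z>.103)&(z<.125),"lid")
box((u>265)&(u<365)&(v>140)&(v<232)&(z>.008)&(z<.03),"tray")
box((u>280)&(u<325)&(v>225)&(v<275)&(z>.05),"beaker")
box((u>295)&(u<335)&(v>95)&(v<140)&(z>.05),"bottle")
box((u>198)&(u<222)&(v>132)&(v<162)&(z>.125),"jar")
print(w[150:215:8,95:180:12,2].round(3))
c=cv2.resize(p[90:240,60:370],None,fx=2.5,fy=2.5,interpolation=cv2.INTER_CUBIC);cv2.imwrite("pics/crop1.png",c)
E
```

```text
inc 12357 ((0.580256462097168, 0.17873643338680267), (0.341206818819046, 0.17456625401973724), 87.40593719482422) 0.10859144431312856
deck 3098 ((0.57676100730896, 0.06780918687582016), (0.11904733628034592, 0.1715245395898819), 87.42272186279297) 0.09999186500364951
grip>.135 538 ((0.5735729336738586, 0.07569063454866409), (0.033983707427978516, 0.14630064368247986), 81.86634063720703) 0.14818804963511706
grip top 231 ((0.5319591164588928, 0.09046640247106552), (0.014658980071544647, 0.058830488473176956), 87.22272491455078) 0.16775114297096475
tab 281 ((0.4606364071369171, 0.24359816312789917), (0.02459503524005413, 0.042668990790843964), 87.54693603515625) 0.11370998068064911
lid 6017 ((0.5817511677742004, 0.19623376429080963), (0.19357022643089294, 0.1748422533273697), 89.21061706542969) 0.11017725459420742
tray 1059 ((0.5701560378074646, -0.16033029556274414), (0.1704331487417221, 0.16040979325771332), 83.55799865722656) 0.013884960594598369
beaker 299 ((0.4246995151042938, -0.1251223385334015), (0.06460493057966232, 0.06631680577993393), 89.76811981201172) 0.07347756145820393
bottle 550 ((0.7086789011955261, -0.16112585365772247), (0.05573832243680954, 0.056500282138586044), 88.38195037841797) 0.07184017871646128
jar 258 ((0.6285399794578552, 0.06791792809963226), (0.034047603607177734, 0.033970754593610764), 29.027067184448242) 0.14477806022350137
[[0.107 0.107 0.108 0.112 0.111 0.11  0.114 0.11 ]
 [0.109 0.105 0.109 0.109 0.108 0.108 0.112 0.114]
 [0.107 0.107 0.109 0.107 0.113 0.109 0.116 0.112]
 [0.108 0.107 0.107 0.111 0.11  0.108 0.114 0.112]
 [0.108 0.107 0.109 0.109 0.109 0.109 0.113 0.126]
 [0.11  0.112 0.107 0.107 0.108 0.109 0.128 0.126]
 [0.109 0.108 0.109 0.109 0.109 0.11  0.13  0.125]
 [0.11  0.112 0.111 0.109 0.113 0.11  0.109 0.123]
 [0.036 0.068 0.115 0.077 0.09  0.102 0.114 0.103]]
```

View pics/crop1.png

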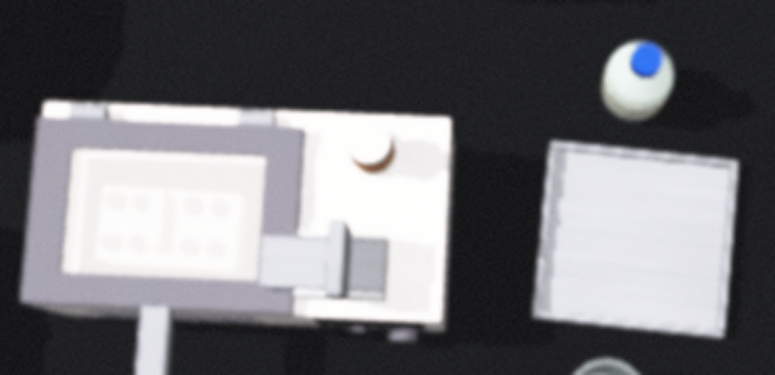

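```bash
cat >> h.py <<'E'
def plan(X,yaw=None,o=None):
    """shift in tool axes (mm, after no turn) to world X for TCP; turn so tool y is along world angle yaw (mod pi)"""
    o=o or telemetry.get_obs();R=quat(o["eef_rot"])
    s=(R.T@(np.array(X)-o["eef_pos"]))*1000
    print("pos",o["eef_pos"].round(4),"t",o["time_s"],"shift mm",s.round(1),"q",o["q"].round(2),"F",o["wrist_force"].round(1),"open",round(o["opening"],3))
    ty=np.arctan2(R[1,1],R[0,1]);print("tool y ang",ty.round(3),"xaxis",R[:,0].round(4),"z",R[:,2].round(3))
    if yaw is not None:
        dl=(yaw-ty+np.pi/2)%np.pi-np.pi/2
        print("world turn",dl.round(4),"tool-x turn",(-dl).round(4))
E
python3 - <<'E'
from h import *
ey=np.array([.0454,.999,0]);ex=np.array([.999,-.0454,0])
plan([.532,.0905,.25],np.pi/2-.0454)
E
```

```text
pos [0.2425 0.5209 0.2556] t 0.15 shift mm [   5.8 -268.   444.2] q [ 0.93  0.18  1.61  0.    1.35 -0.21] F [-1.2  0.2  0.1] open 0.996
tool y ang 1.135 xaxis [-8.0e-04 -1.1e-03 -1.0e+00] z [ 0.907 -0.422 -0.   ]
world turn 0.3904 tool-x turn -0.3904
```

>>> {"fn": "servo_tool", "kwargs": {"targets": [0,0,0,-0.13,0,0,0,-0.13,0,0,0,-0.13,0,-30,23,0,0,-30,23,0], "fingers": 60}}

```text
time_s: 0.65
eef_pos: [0.2856, 0.4588, 0.2558]
eef_rot: [0.707, 0.015, 0.707, -0.015]
wrist_force: [0.7, -0.2, 0.1]
opening: 0.703
```

>>> {"fn": "servo_tool", "kwargs": {"targets": [0,-30,23,0,0,-30,23,0,0,-30,23,0,0,-30,23,0,0,-30,23,0]}}

```text
time_s: 1.15
eef_pos: [0.3944, 0.3027, 0.2561]
eef_rot: [0.707, 0.016, 0.707, -0.016]
wrist_force: [1.4, -0.3, -0.3]
opening: 0.704
```

>>> {"fn": "servo_tool", "kwargs": {"targets": [0,-30,23,0,0,-30,23,0,0,-30,23,0,0,-30,23,0,0,-30,20,0]}}

```text
time_s: 1.65
eef_pos: [0.4997, 0.1477, 0.2561]
eef_rot: [0.707, 0.016, 0.707, -0.016]
wrist_force: [1.0, 0.5, -0.5]
opening: 0.701
```

Run:
```python
from h import *
plan([.532,.0905,.16],np.pi/2-.0454)
o=telemetry.get_obs();p,d=cams.camera("wrist");cv2.imwrite("pics/w1.png",p)
w=cloud("wrist",d,o);m=(w[...,2]>.155)&(w[...,2]<.18)
n,l,s,c=cv2.connectedComponentsWithStats(m.astype(np.uint8))
for i in range(1,n):
    if s[i,4]>80: print(s[i],c[i],cv2.minAreaRect(w[l==i][:,:2].astype(np.float32)),np.median(w[l==i],0))
```

```text
pos [0.4997 0.1477 0.2561] t 1.65 shift mm [ 96.1 -55.6  34.9] q [ 0.06  0.06  1.74  0.    1.34 -1.47] F [ 1.   0.5 -0.5] open 0.701
tool y ang 1.525 xaxis [-1.e-04  0.e+00 -1.e+00] z [ 0.999 -0.046 -0.   ]
world turn 0.0006 tool-x turn -0.0006
[170 203  24  44 740] [181.46351351 221.17162162] ((0.5175637006759644, 0.09177467972040176), (0.014383100904524326, 0.03122500702738762), 87.80397033691406) [0.51201099 0.09346039 0.16926421]
```

View pics/w1.png

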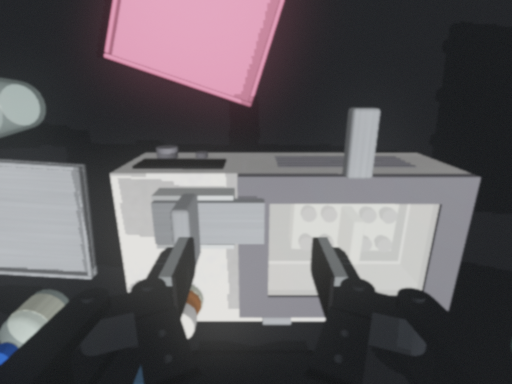

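>>> {"fn": "servo_tool", "kwargs": {"targets": [0,-28,18,0,0,-27,17,0,0,0,0,0,30,0,0,0,20,0,0,0]}}

```text
time_s: 2.2
eef_pos: [0.5308, 0.0929, 0.205]
eef_rot: [0.707, 0.017, 0.707, -0.016]
wrist_force: [-0.5, 0.2, -1.0]
opening: 0.702
```

>>> {"fn": "servo_tool", "kwargs": {"targets": [20,0,0,0,15,0,0,0,8,0,0,0,0,0,0,0,0,0,0,0]}}

```text
time_s: 2.7
eef_pos: [0.5316, 0.0929, 0.1638]
eef_rot: [0.707, 0.016, 0.707, -0.016]
wrist_force: [-0.4, 0.7, 1.1]
opening: 0.703
```

>>> {"fn": "servo_tool", "kwargs": {"targets": [0,0,0,0,0,0,0,0,0,0,0,0,0,0,0,0,0,0,0,0], "fingers": 0}}

```text
time_s: 3.2
eef_pos: [0.5317, 0.0917, 0.1641]
eef_rot: [0.707, 0.016, 0.707, -0.017]
wrist_force: [-3.2, -4.6, 5.1]
opening: 0.153
```

>>> {"fn": "servo_tool", "kwargs": {"targets": [0,-8,0,0,0,-10,0,0,0,-10,0,0,0,-8,0,0,0,-2,0,0]}}

```text
time_s: 3.7
eef_pos: [0.53, 0.0542, 0.1641]
eef_rot: [0.707, 0.017, 0.707, -0.016]
wrist_force: [-1.5, 2.5, 6.3]
opening: 0.154
```

>>> {"fn": "servo_tool", "kwargs": {"targets": [0,-2,0,0,0,-2,0,0,0,-1,0,0,0,0,0,0,0,0,0,0]}}

```text
time_s: 4.2
eef_pos: [0.5298, 0.0496, 0.1641]
eef_rot: [0.707, 0.017, 0.707, -0.016]
wrist_force: [-2.3, 0.7, 4.7]
opening: 0.155
```

>>> {"fn": "servo_tool", "kwargs": {"targets": [0,-1,0,0,0,-1,0,0,0,-0.5,0,0,0,0,0,0,0,0,0,0]}}

```text
time_s: 4.7
eef_pos: [0.5297, 0.0473, 0.1641]
eef_rot: [0.707, 0.017, 0.707, -0.016]
wrist_force: [-2.2, 1.5, 7.0]
opening: 0.155
```

Run:
```python
from h import *
p,d=cams.camera("scene");cv2.imwrite("pics/s2.png",cv2.resize(p[80:230,230:420],None,fx=4,fy=4))
p,d=cams.camera("top");w=cloud("top",d)
plan([.5298,.0496,.16],np.pi/2-.0454)
```

```text
pos [0.5296 0.0473 0.1641] t 4.8 shift mm [4.1 2.3 0.1] q [-0.13  0.19  1.8   0.    1.15 -1.66] F [-2.   1.5  6.1] open 0.148
tool y ang 1.525 xaxis [ 1.e-03  8.e-04 -1.e+00] z [ 0.999 -0.046  0.001]
world turn 0.0005 tool-x turn -0.0005
```

View pics/s2.png

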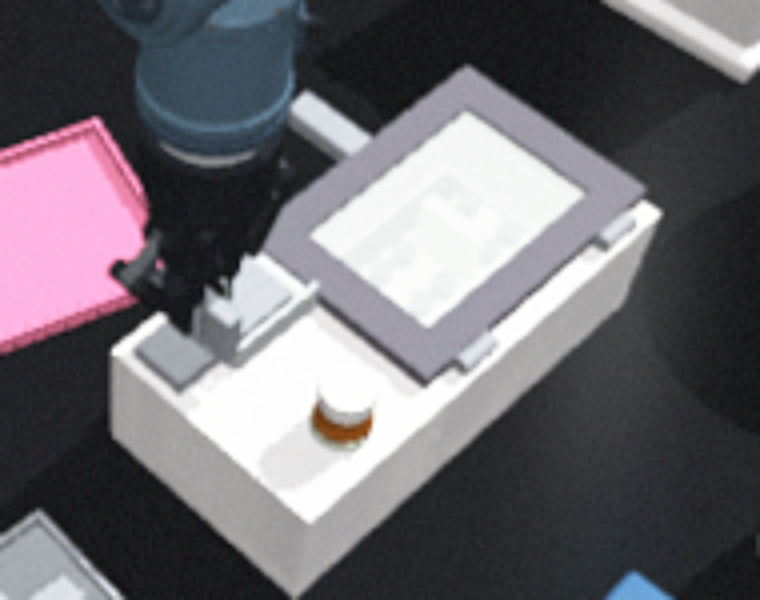

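>>> {"fn": "servo_tool", "kwargs": {"targets": [0,0,0,0,0,0,0,0,0,0,0,0,-20,0,0,0,-35,0,0,0], "fingers": 55}}

```text
time_s: 5.3
eef_pos: [0.5273, 0.0473, 0.216]
eef_rot: [0.705, 0.017, 0.709, -0.016]
wrist_force: [0.3, 0.4, 0.5]
opening: 0.641
```

>>> {"fn": "servo_tool", "kwargs": {"targets": [0,32,-13,0,0,32,-13,0,0,32,-13,0,0,32,-13,0,0,32,-13,0]}}

```text
time_s: 5.8
eef_pos: [0.4711, 0.2111, 0.2182]
eef_rot: [0.707, 0.016, 0.707, -0.016]
wrist_force: [-0.2, 0.2, -0.9]
opening: 0.643
```

>>> {"fn": "servo_tool", "kwargs": {"targets": [0,20,-7,0,0,13,-4,0,0,0,0,0,0,0,0,0,0,0,0,0]}}

```text
time_s: 6.3
eef_pos: [0.4627, 0.2425, 0.2182]
eef_rot: [0.707, 0.016, 0.707, -0.017]
wrist_force: [-0.2, -0.1, 1.0]
opening: 0.643
```

Run:
```python
from h import *
plan([.462,.2437,.112],np.pi/2-.0454)
o=telemetry.get_obs();p,d=cams.camera("wrist");cv2.imwrite("pics/w2.png",p)
p2,d2=cams.camera("top");w=cloud("top",d2)
v,u=np.mgrid[0:384,0:512]
m=(u>170)&(u<260)&(w[...,2]>.16)&(w[...,2]<.175)&(v>150)&(v<230);print("grip",m.sum(),cv2.minAreaRect(w[m][:,:2].astype(np.float32)))
w=cloud("wrist",d,o);m=(w[...,2]>.095)&(w[...,2]<.13)&(w[...,0]<.49)&(w[...,0]>.4)&(abs(w[...,1]-.24)<.05)
n,l,s,c=cv2.connectedComponentsWithStats(m.astype(np.uint8))
for i in range(1,n):
    if s[i,4]>80: print(s[i],c[i],cv2.minAreaRect(w[l==i][:,:2].astype(np.float32)),np.median(w[l==i],0))
```

```text
pos [0.4627 0.2425 0.2182] t 6.3 shift mm [106.2   1.2  -0.7] q [ 0.26  0.1   1.78 -0.    1.26 -1.27] F [-0.2 -0.1  1. ] open 0.643
tool y ang 1.524 xaxis [-1.e-04 -4.e-04 -1.e+00] z [ 0.999 -0.047 -0.   ]
world turn 0.0015 tool-x turn -0.0015
grip 230 ((0.5297962427139282, 0.04603701829910278), (0.014282853342592716, 0.05900779366493225), 87.63285827636719)
[ 241  164   31   65 1932] [255.69565217 195.46583851] ((0.46480950713157654, 0.24467833340168), (0.023698927834630013, 0.05119898542761803), 86.89437103271484) [0.46230653 0.2446729  0.11575978]
```

View pics/w2.png

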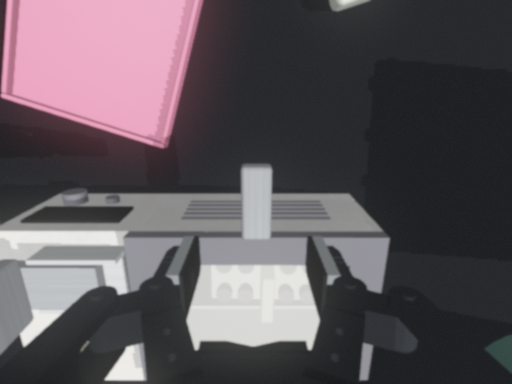

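>>> {"fn": "servo_tool", "kwargs": {"targets": [30,1.5,0,0,30,0,0,0,25,0,0,0,14,0,0,0,7,0,0,0]}}

```text
time_s: 6.9
eef_pos: [0.4619, 0.2443, 0.111]
eef_rot: [0.706, 0.016, 0.708, -0.017]
wrist_force: [-0.7, -0.1, 1.0]
opening: 0.643
```

>>> {"fn": "servo_tool", "kwargs": {"targets": [0,0,0,0,0,0,0,0,0,0,0,0,0,0,0,0,0,0,0,0], "fingers": 0}}

```text
time_s: 7.4
eef_pos: [0.4633, 0.245, 0.1136]
eef_rot: [0.708, 0.016, 0.706, -0.016]
wrist_force: [-0.4, -2.2, 6.3]
opening: 0.268
```

Run:
```python
from h import *
plan([.462,.2437,.112],np.pi/2-.0454)
# arc rows, radius 192, x fwd = R(1-cos), up = R sin
N=26;th=np.linspace(0,1.80,N+1)
f=192*(1-np.cos(th));u=192*np.sin(th)
print(np.c_[th[1:],-np.diff(u),np.diff(f)].round(1))
```

```text
pos [0.4633 0.245  0.1136] t 7.4 shift mm [ 1.6 -1.4 -1.2] q [ 0.26  0.25  1.85 -0.    1.05 -1.26] F [-0.4 -2.2  6.3] open 0.268
tool y ang 1.525 xaxis [ 2.3e-03  3.0e-04 -1.0e+00] z [ 0.999 -0.046  0.002]
world turn 0.0004 tool-x turn -0.0004
[[  0.1 -13.3   0.5]
 [  0.1 -13.2   1.4]
 [  0.2 -13.1   2.3]
 [  0.3 -12.9   3.2]
 [  0.3 -12.6   4.1]
 [  0.4 -12.3   4.9]
 [  0.5 -12.    5.8]
 [  0.6 -11.5   6.6]
 [  0.6 -11.1   7.4]
 [  0.7 -10.5   8.1]
 [  0.8  -9.9   8.8]
 [  0.8  -9.3   9.5]
 [  0.9  -8.6  10.1]
 [  1.   -7.9  10.7]
 [  1.   -7.1  11.2]
 [  1.1  -6.3  11.7]
 [  1.2  -5.5  12.1]
 [  1.2  -4.7  12.4]
 [  1.3  -3.8  12.7]
 [  1.4  -2.9  13. ]
 [  1.5  -2.   13.1]
 [  1.5  -1.1  13.2]
 [  1.6  -0.2  13.3]
 [  1.7   0.7  13.3]
 [  1.7   1.7  13.2]
 [  1.8   2.6  13. ]]
```

>>> {"fn": "servo_tool", "kwargs": {"targets": [-13.3,0,0.5,0,-13.2,0,1.4,0,-13.1,0,2.3,0,-12.9,0,3.2,0,-12.6,0,4.1,0]}}

```text
time_s: 7.9
eef_pos: [0.4741, 0.2444, 0.1775]
eef_rot: [0.707, 0.016, 0.707, -0.016]
wrist_force: [6.8, 0.7, -7.6]
opening: 0.273
```

>>> {"fn": "servo_tool", "kwargs": {"targets": [-12.3,0,4.9,0,-12,0,5.8,0,-11.5,0,6.6,0,-11.1,0,7.4,0,-10.5,0,8.1,0]}}

```text
time_s: 8.4
eef_pos: [0.5066, 0.2429, 0.2349]
eef_rot: [0.706, 0.016, 0.707, -0.016]
wrist_force: [4.8, 1.0, -8.8]
opening: 0.267
```

Forces are low, so I'll continue along the arc.

>>> {"fn": "servo_tool", "kwargs": {"targets": [-9.9,0,8.8,0,-9.3,0,9.5,0,-8.6,0,10.1,0,-7.9,0,10.7,0,-7.1,0,11.2,0]}}

```text
time_s: 8.9
eef_pos: [0.5564, 0.2405, 0.2773]
eef_rot: [0.706, 0.016, 0.708, -0.016]
wrist_force: [2.0, 1.8, -10.0]
opening: 0.267
```

>>> {"fn": "servo_tool", "kwargs": {"targets": [-6.3,0,11.7,0,-5.5,0,12.1,0,-4.7,0,12.4,0,-3.8,0,12.7,0,-2.9,0,13,0]}}

```text
time_s: 9.4
eef_pos: [0.6179, 0.2377, 0.3002]
eef_rot: [0.705, 0.016, 0.709, -0.016]
wrist_force: [-0.6, 0.1, -7.3]
opening: 0.271
```

>>> {"fn": "servo_tool", "kwargs": {"targets": [-2,0,13.1,0,-1.1,0,13.2,0,-0.2,0,13.3,0,0.7,0,13.3,0,1.7,0,13.2,0]}}

```text
time_s: 9.9
eef_pos: [0.684, 0.2346, 0.3013]
eef_rot: [0.705, 0.016, 0.709, -0.016]
wrist_force: [-5.1, 0.3, -1.7]
opening: 0.272
```

>>> {"fn": "servo_tool", "kwargs": {"targets": [2.6,0,13,0,3,0,11,0,0,0,0,0,0,0,0,0,0,0,0,0]}}

```text
time_s: 10.4
eef_pos: [0.7081, 0.2334, 0.2959]
eef_rot: [0.707, 0.016, 0.707, -0.016]
wrist_force: [-3.1, -2.2, -5.0]
opening: 0.27
```

Run:
```python
from h import *
p,d=cams.camera("scene");cv2.imwrite("pics/s3.png",p)
plan([.654,.2346,.106],np.pi/2-.0454)
```

```text
pos [0.7081 0.2334 0.2959] t 10.45 shift mm [190.   -1.2 -53.9] q [ 0.16  0.54  1.06 -0.    1.54 -1.37] F [-2.7 -2.2 -5.7] open 0.266
tool y ang 1.525 xaxis [-1.e-03 -7.e-04 -1.e+00] z [ 0.999 -0.046 -0.001]
world turn 0.0003 tool-x turn -0.0003
```

View pics/s3.png

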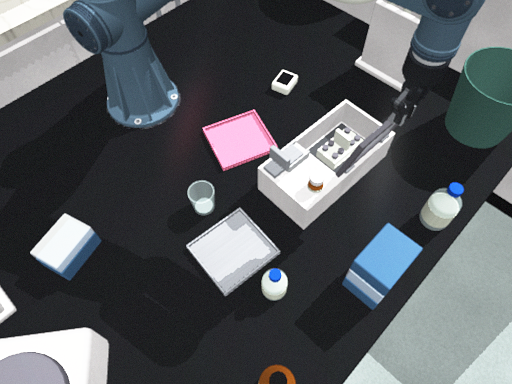

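>>> {"fn": "servo_tool", "kwargs": {"targets": [0,0,0,0,0,0,0,0,0,0,0,0,-10,0,0,0,-25,0,0,0], "fingers": 55}}

```text
time_s: 10.95
eef_pos: [0.7077, 0.2335, 0.3293]
eef_rot: [0.705, 0.016, 0.708, -0.016]
wrist_force: [0.0, 0.5, 0.2]
opening: 0.646
```

>>> {"fn": "servo_tool", "kwargs": {"targets": [-25,0,0,0,-15,0,-15,0,0,0,-35,0,0,0,-40,0,0,0,-40,0]}}

```text
time_s: 11.45
eef_pos: [0.5777, 0.2396, 0.3724]
eef_rot: [0.708, 0.017, 0.706, -0.016]
wrist_force: [0.7, -0.7, 0.0]
opening: 0.643
```

>>> {"fn": "servo_tool", "kwargs": {"targets": [0,0,-20,0,0,0,0,0,0,0,0,0,0,0,0,0,0,0,0,0]}}

```text
time_s: 11.95
eef_pos: [0.5598, 0.2402, 0.3709]
eef_rot: [0.707, 0.016, 0.707, -0.016]
wrist_force: [-0.5, 0.9, 0.6]
opening: 0.644
```

Run:
```python
from h import *
p,d=cams.camera("scene");cv2.imwrite("pics/s4.png",cv2.resize(p[30:230,230:490],None,fx=3,fy=3))
plan([.57,.2346,.106],np.pi/2-.0454)
o=telemetry.get_obs();p,d=cams.camera("wrist");cv2.imwrite("pics/w4.png",p)
np.save("w4d.npy",d);np.save("w4o.npy",o,allow_pickle=True)
w=cloud("wrist",d,o)
p2,d2=cams.camera("top");cv2.imwrite("pics/t4.png",p2);w2=cloud("top",d2)
for nm,w in(("wrist",w),("top",w2)):
    m=(w[...,2]>.088)&(w[...,2]<.104)&(w[...,0]<.625)&(w[...,0]>.52)&(abs(w[...,1]-.24)<.07)
    n,l,s,c=cv2.connectedComponentsWithStats(m.astype(np.uint8))
    for i in range(1,n):
        if s[i,4]>60: print(nm,s[i],c[i],cv2.minAreaRect(w[l==i][:,:2].astype(np.float32)),np.median(w[l==i],0))
```

```text
pos [0.5596 0.2402 0.3707] t 12.0 shift mm [264.7  -5.1  10.7] q [ 0.21  0.19  1.37 -0.    1.58 -1.31] F [ 0.4 -0.   0.3] open 0.644
tool y ang 1.524 xaxis [-5.e-04 -1.e-04 -1.e+00] z [ 0.999 -0.046 -0.   ]
world turn 0.0011 tool-x turn -0.0011
wrist [257 146  10  37 334] [261.30538922 163.9491018 ] ((0.5757765769958496, 0.25103726983070374), (0.0119941933080554, 0.0491194911301136), 87.36224365234375) [0.57476861 0.25090239 0.09780578]
top [118 165   9  24 153] [122.21568627 176.67973856] ((0.5756059288978577, 0.24991200864315033), (0.01337471604347229, 0.04892536252737045), 86.23392486572266) [0.57481598 0.24881615 0.0955597 ]
```

View pics/s4.png

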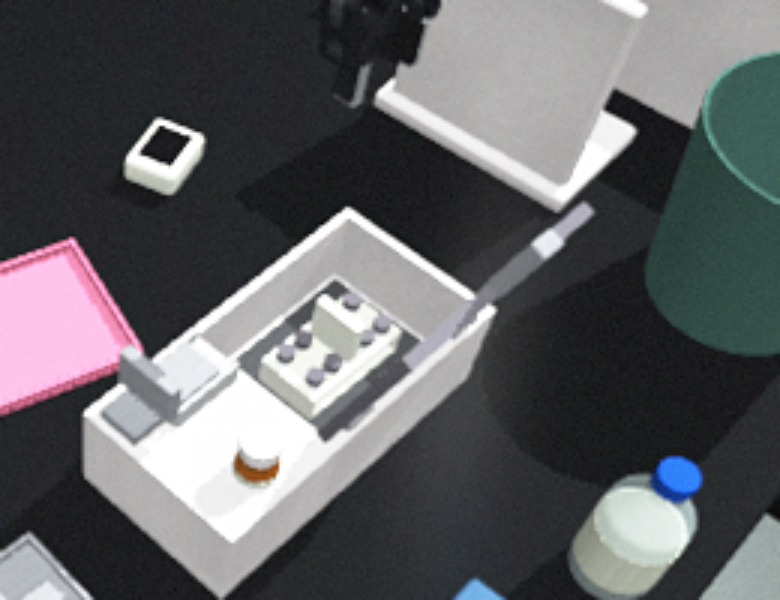

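View pics/w4.png

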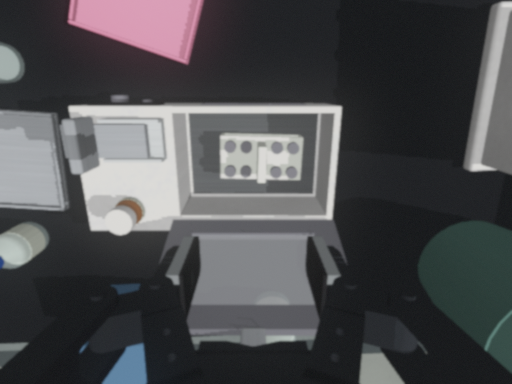

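Run:
```python
from h import *
d=np.load("w4d.npy");o=np.load("w4o.npy",allow_pickle=True).item();w=cloud("wrist",d,o)
m=(w[...,2]>.05)&(w[...,2]<.104)&(w[...,0]<.63)&(w[...,0]>.52)&(abs(w[...,1]-.24)<.08)
n,l,s,c=cv2.connectedComponentsWithStats(m.astype(np.uint8))
for i in range(1,n):
    if s[i,4]>100: print(s[i],cv2.minAreaRect(w[l==i][:,:2].astype(np.float32)))
m=(w[...,2]>.088)&(w[...,2]<.104)&(w[...,0]<.625)&(w[...,0]>.52)&(abs(w[...,1]-.24)<.07)
q=w[m];x=q[:,0];print(np.polyfit(x-.575,q[:,1],1))
plan([.5755,.2505,.092],np.deg2rad(86))
```

```text
[ 220  135   83   48 3504] ((0.5762960314750671, 0.2508534789085388), (0.1201748326420784, 0.06427615880966187), 85.89724731445312)
[-0.07129741  0.25082289]
pos [0.5594 0.2403 0.3706] t 12.1 shift mm [278.6  11.   15.9] q [ 0.21  0.19  1.37 -0.    1.58 -1.31] F [-0.   0.5 -0.4] open 0.645
tool y ang 1.524 xaxis [-8.e-04 -2.e-04 -1.e+00] z [ 0.999 -0.046 -0.001]
world turn -0.0235 tool-x turn 0.0235
```

>>> {"fn": "servo_tool", "kwargs": {"targets": [0,6,8,0.025,20,5,8,0,40,0,0,0,40,0,0,0,40,0,0,0]}}

```text
time_s: 12.6
eef_pos: [0.5756, 0.2505, 0.2295]
eef_rot: [0.707, 0.025, 0.707, -0.025]
wrist_force: [0.4, 1.4, -0.1]
opening: 0.647
```

>>> {"fn": "servo_tool", "kwargs": {"targets": [40,0,0,0,30,0,0,0,0,0,0,0,0,0,0,0,0,0,0,0]}}

```text
time_s: 13.1
eef_pos: [0.577, 0.2509, 0.1636]
eef_rot: [0.708, 0.025, 0.705, -0.025]
wrist_force: [0.4, 0.4, 0.7]
opening: 0.643
```

Run:
```python
from h import *
plan([.576,.2507,.094],np.deg2rad(85.9))
o=telemetry.get_obs();p,d=cams.camera("wrist");cv2.imwrite("pics/w5.png",p)
w=cloud("wrist",d,o)
m=(w[...,2]>.085)&(w[...,2]<.106)&(w[...,0]<.625)&(w[...,0]>.52)&(abs(w[...,1]-.25)<.02)
print(m.sum(),np.median(w[m],0),cv2.minAreaRect(w[m][:,:2].astype(np.float32)))
```

```text
pos [0.577  0.2509 0.1636] t 13.1 shift mm [69.6 -0.3 -1.3] q [ 0.22  0.39  1.54  0.    1.21 -1.28] F [0.4 0.4 0.7] open 0.643
tool y ang 1.5 xaxis [ 3.7e-03  9.0e-04 -1.0e+00] z [ 0.997 -0.071  0.004]
world turn -0.0007 tool-x turn 0.0007
1303 [0.57301015 0.25105181 0.09775371] ((0.5760924816131592, 0.25087711215019226), (0.01193553488701582, 0.04978280887007713), 85.54859161376953)
```

View pics/w5.png

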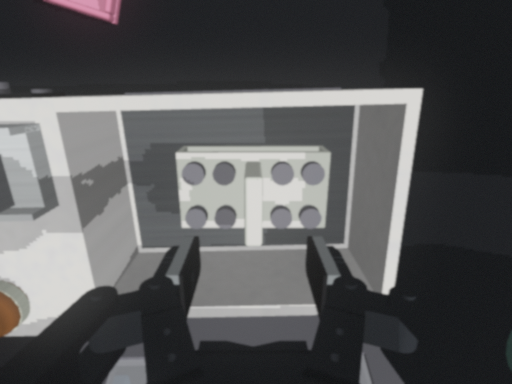

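>>> {"fn": "servo_tool", "kwargs": {"targets": [25,0,-1,0,20,0,0,0,15,0,0,0,9,0,0,0,0,0,0,0]}}

```text
time_s: 13.65
eef_pos: [0.5741, 0.2506, 0.0915]
eef_rot: [0.706, 0.025, 0.707, -0.025]
wrist_force: [-0.5, -0.2, 0.2]
opening: 0.643
```

>>> {"fn": "servo_tool", "kwargs": {"targets": [0,0,0,0,0,0,0,0,0,0,0,0,0,0,0,0,0,0,0,0], "fingers": 0}}

```text
time_s: 14.15
eef_pos: [0.5752, 0.2509, 0.0932]
eef_rot: [0.707, 0.025, 0.706, -0.025]
wrist_force: [-0.2, -0.3, 5.4]
opening: 0.13
```

>>> {"fn": "servo_tool", "kwargs": {"targets": [0,0,0,0,-5,0,0,0,-10,0,0,0,-15,0,0,0,-20,0,0,0]}}

```text
time_s: 14.65
eef_pos: [0.5736, 0.2504, 0.1423]
eef_rot: [0.706, 0.025, 0.707, -0.025]
wrist_force: [0.4, 1.1, -2.0]
opening: 0.128
```

>>> {"fn": "servo_tool", "kwargs": {"targets": [-30,0,0,0,-35,0,0,0,-35,0,0,0,-35,0,0,0,-30,0,0,0]}}

```text
time_s: 15.15
eef_pos: [0.5744, 0.2507, 0.3105]
eef_rot: [0.707, 0.025, 0.706, -0.025]
wrist_force: [0.4, -0.6, -1.4]
opening: 0.128
```

>>> {"fn": "servo_tool", "kwargs": {"targets": [-13,0,0,0,0,-8,0,0,0,-17,1,0,0,-25,2,0,0,-30,2,0]}}

```text
time_s: 15.65
eef_pos: [0.5723, 0.1689, 0.3171]
eef_rot: [0.705, 0.024, 0.708, -0.025]
wrist_force: [-0.2, 0.3, -1.9]
opening: 0.126
```

>>> {"fn": "servo_tool", "kwargs": {"targets": [0,-30,2,0,0,-30,2,0,0,-30,2,0,0,-30,2,0,0,-30,2,0]}}

```text
time_s: 16.15
eef_pos: [0.5714, 0.0178, 0.3172]
eef_rot: [0.705, 0.025, 0.708, -0.025]
wrist_force: [0.6, -0.7, -2.0]
opening: 0.126
```

>>> {"fn": "servo_tool", "kwargs": {"targets": [0,-30,2,0,0,-30,2,0,0,-30,2,0,0,-30,2,0,0,-25,1,0]}}

```text
time_s: 16.65
eef_pos: [0.5699, -0.1276, 0.3171]
eef_rot: [0.705, 0.026, 0.708, -0.025]
wrist_force: [0.6, 0.2, -1.9]
opening: 0.129
```

>>> {"fn": "servo_tool", "kwargs": {"targets": [0,-20,1,0,0,-10,0,0,0,-5,0,0.042,0,0,0,0,0,0,0,0]}}

```text
time_s: 17.15
eef_pos: [0.5697, -0.1598, 0.319]
eef_rot: [0.705, 0.04, 0.707, -0.039]
wrist_force: [-0.6, -0.4, -2.2]
opening: 0.13
```

Run:
```python
from h import *
plan([.570,-.160,.078],np.deg2rad(83.56))
p,d=cams.camera("scene");cv2.imwrite("pics/s6.png",cv2.resize(p[80:330,150:450],None,fx=2.4,fy=2.4))
p,d=cams.camera("top");cv2.imwrite("pics/t6.png",p)
o=telemetry.get_obs();p,d=cams.camera("wrist");cv2.imwrite("pics/w6.png",p)
```

```text
pos [ 0.5697 -0.1598  0.319 ] t 17.15 shift mm [241.   -0.4   0.8] q [-0.47  0.17  1.49  0.    1.48 -1.93] F [-0.6 -0.4 -2.2] open 0.13
tool y ang 1.459 xaxis [-0.0018  0.0011 -1.    ] z [ 0.994 -0.112 -0.002]
world turn -0.0004 tool-x turn 0.0004
```

View pics/s6.png

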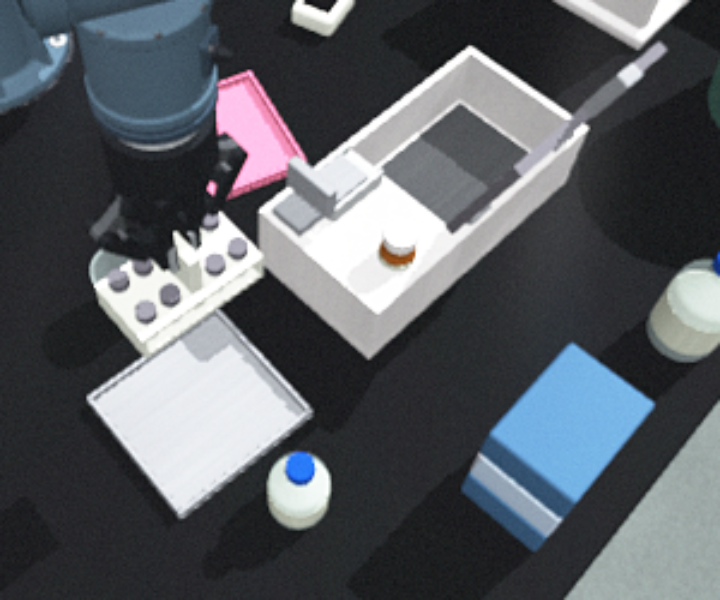

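View pics/w6.png

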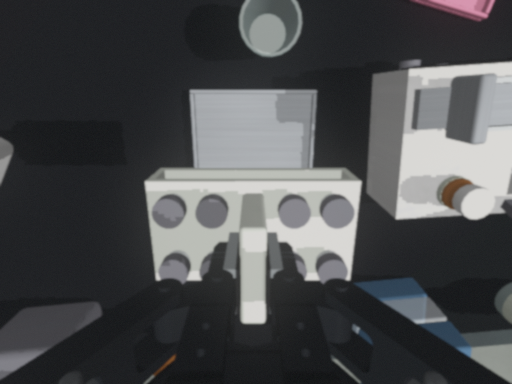

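>>> {"fn": "servo_tool", "kwargs": {"targets": [20,0,0,0,40,0,0,0,40,0,0,0,40,0,0,0,30,0,0,0]}}

```text
time_s: 17.8
eef_pos: [0.5693, -0.159, 0.1475]
eef_rot: [0.705, 0.04, 0.707, -0.039]
wrist_force: [-0.0, -0.2, -2.6]
opening: 0.131
```

>>> {"fn": "servo_tool", "kwargs": {"targets": [25,0,0,0,18,0,0,0,10,0,0,0,6,0,0,0,3,0,0,0]}}

```text
time_s: 18.3
eef_pos: [0.5707, -0.16, 0.0883]
eef_rot: [0.706, 0.04, 0.706, -0.04]
wrist_force: [-0.2, -0.1, -1.9]
opening: 0.127
```

>>> {"fn": "servo_tool", "kwargs": {"targets": [2,0,0,0,2,0,0,0,1,0,0,0,0,0,0,0,0,0,0,0]}}

```text
time_s: 18.8
eef_pos: [0.5705, -0.1602, 0.0834]
eef_rot: [0.706, 0.04, 0.706, -0.04]
wrist_force: [0.5, -0.5, -2.4]
opening: 0.132
```

>>> {"fn": "servo_tool", "kwargs": {"targets": [1,0,0,0,1,0,0,0,1,0,0,0,0,0,0,0,0,0,0,0]}}

```text
time_s: 19.3
eef_pos: [0.5703, -0.1601, 0.08]
eef_rot: [0.706, 0.04, 0.706, -0.04]
wrist_force: [0.7, -0.6, -2.4]
opening: 0.128
```

>>> {"fn": "servo_tool", "kwargs": {"targets": [1,0,0,0,0,0,0,0,0.5,0,0,0,0,0,0,0,0,0,0,0]}}

```text
time_s: 19.8
eef_pos: [0.5703, -0.1601, 0.0786]
eef_rot: [0.706, 0.04, 0.706, -0.04]
wrist_force: [0.4, 0.4, -1.6]
opening: 0.128
```

>>> {"fn": "servo_tool", "kwargs": {"targets": [0.5,0,0,0,0,0,0,0,0.5,0,0,0,0,0,0,0,0,0,0,0]}}

```text
time_s: 20.3
eef_pos: [0.5704, -0.1601, 0.0782]
eef_rot: [0.706, 0.04, 0.706, -0.04]
wrist_force: [-3.5, 0.7, 5.7]
opening: 0.133
```

>>> {"fn": "servo_tool", "kwargs": {"targets": [0.5,0,0,0,0,0,0,0,0.5,0,0,0,0,0,0,0,0,0,0,0]}}

```text
time_s: 20.8
eef_pos: [0.5705, -0.1602, 0.0783]
eef_rot: [0.706, 0.04, 0.706, -0.04]
wrist_force: [-7.0, 3.1, 12.7]
opening: 0.13
```

>>> {"fn": "servo_tool", "kwargs": {"targets": [-1,0,0,0,0,0,0,0,0,0,0,0,0,0,0,0,0,0,0,0]}}

```text
time_s: 21.3
eef_pos: [0.5705, -0.1601, 0.0782]
eef_rot: [0.706, 0.04, 0.706, -0.04]
wrist_force: [-2.6, 1.3, 7.2]
opening: 0.13
```

>>> {"fn": "servo_tool", "kwargs": {"targets": [0,0,0,0,0,0,0,0,0,0,0,0,0,0,0,0,0,0,0,0], "fingers": 45}}

```text
time_s: 21.8
eef_pos: [0.5703, -0.1601, 0.0775]
eef_rot: [0.706, 0.04, 0.706, -0.04]
wrist_force: [0.3, -0.3, -0.2]
opening: 0.531
```

>>> {"fn": "servo_tool", "kwargs": {"targets": [-10,0,0,0,-20,0,0,0,-30,0,0,0,-40,0,0,0,-40,0,0,0]}}

```text
time_s: 22.3
eef_pos: [0.57, -0.16, 0.2194]
eef_rot: [0.706, 0.04, 0.706, -0.04]
wrist_force: [0.9, -0.5, 0.1]
opening: 0.527
```

>>> {"fn": "servo_tool", "kwargs": {"targets": [-30,0,0,0,-20,0,-20,0,0,0,-40,0,0,0,-40,0,0,0,-20,0]}}

```text
time_s: 22.8
eef_pos: [0.4488, -0.1459, 0.2682]
eef_rot: [0.706, 0.04, 0.706, -0.04]
wrist_force: [-0.7, -0.5, 0.7]
opening: 0.526
```

>>> {"fn": "servo_tool", "kwargs": {"targets": [0,0,0,0,0,0,0,0,0,0,0,0,0,0,0,0,0,0,0,0]}}

```text
time_s: 23.3
eef_pos: [0.4516, -0.1467, 0.2674]
eef_rot: [0.706, 0.04, 0.706, -0.04]
wrist_force: [1.2, -0.2, -0.2]
opening: 0.529
```

Run:
```python
from h import *
plan([.570,-.160,.078])
p,d=cams.camera("scene");cv2.imwrite("pics/s7.png",cv2.resize(p[80:330,150:450],None,fx=2.4,fy=2.4))
p,d=cams.camera("top");cv2.imwrite("pics/t7.png",p);w=cloud("top",d);v,u=np.mgrid[0:384,0:512]
def box(m,name): print(name,m.sum(),cv2.minAreaRect(w[m][:,:2].astype(np.float32)),np.nanpercentile(w[m][:,2],[10,50,90]).round(4))
z=w[...,2];t=(u>265)&(u<365)&(v>140)&(v<232)
box(t&(z>.035),"rack");box(t&(z>.07),"handle");box(t&(z>.04)&(z<.055),"body")
for s in(1,-1):
    q=t&(z>.035)&(z<.056)&(s*(w[...,1]+.16)>.02);print(np.nanmedian(z[q]))
box((u>170)&(u<260)&(z>.16)&(z<.175)&(v>150)&(v<230),"grip")
box((u>280)&(u<325)&(v>225)&(v<275)&(z>.05),"beaker")
box((u>295)&(u<335)&(v>95)&(v<140)&(z>.05),"bottle")
box((u>198)&(u<222)&(v>132)&(v<162)&(z>.125),"jar")
```

```text
pos [ 0.4516 -0.1467  0.2674] t 23.3 shift mm [189.4   0.  119.2] q [-0.56 -0.06  1.84  0.    1.36 -2.02] F [ 1.2 -0.2 -0.2] open 0.529
tool y ang 1.458 xaxis [-4.e-04  2.e-04 -1.e+00] z [ 0.994 -0.112 -0.   ]
rack 4900 ((0.5152041912078857, -0.11520674079656601), (0.07427611947059631, 0.1892014592885971), 79.8629150390625) [0.0521 0.5998 0.6142]
handle 4391 ((0.5023280382156372, -0.13416408002376556), (0.06789633631706238, 0.19482070207595825), 64.82079315185547) [0.582  0.6011 0.6147]
body 210 ((0.5732672810554504, -0.1301223784685135), (0.04888166859745979, 0.05701586231589317), 76.85142517089844) [0.0453 0.0485 0.051 ]
0.03788279280542202
nan
grip 229 ((0.5299398899078369, 0.046175044029951096), (0.0140514662489295, 0.05856107547879219), 87.32404327392578) [0.1655 0.1678 0.1699]
beaker 1234 ((0.4222833812236786, -0.10393650829792023), (0.0639156773686409, 0.1081610843539238), 2.766113758087158) [0.0748 0.62   0.6254]
bottle 555 ((0.7082415819168091, -0.16086623072624207), (0.05536705628037453, 0.05495862290263176), 14.950291633605957) [0.0605 0.0723 0.1002]
jar 256 ((0.6285375356674194, 0.067757248878479), (0.03399788215756416, 0.03390572592616081), 26.50417709350586) [0.1413 0.1448 0.1473]
  return np.nanmean(a, axis, out=out, keepdims=keepdims)
```

View pics/s7.png

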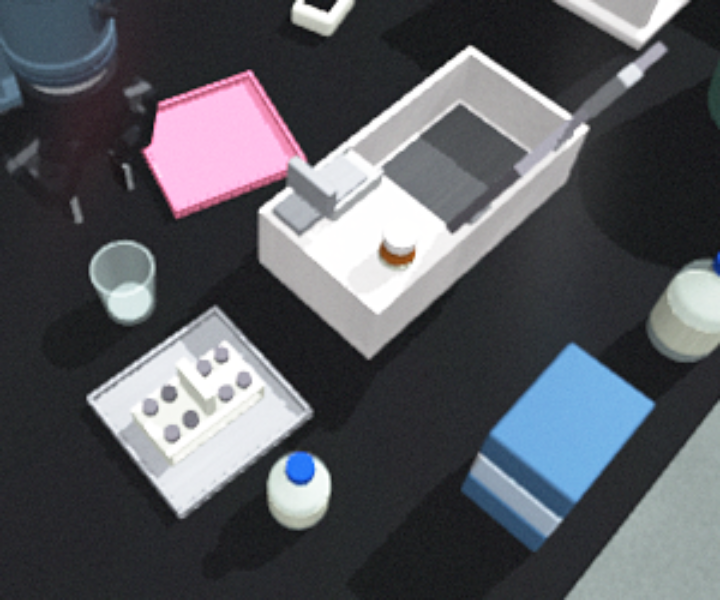

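View pics/t7.png

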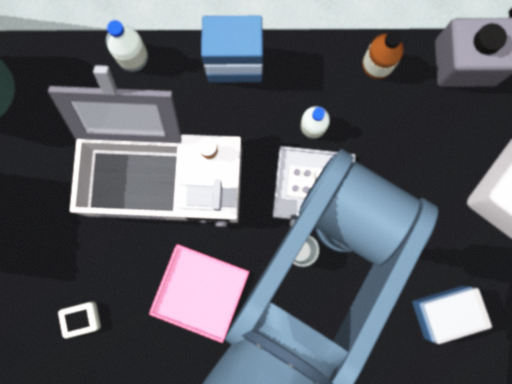

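In the scene crop the rack stands flat in the tray (200,400), the lid is open and the bar is drawn back. The arm hides the rack in the top view, so I'll check its height and tilt with the wrist and scene depth.

Run:
```python
from h import *
th=np.deg2rad(-6.44);ex=np.array([np.cos(th),np.sin(th)]);ey=np.array([-ex[1],ex[0]])
for n in("wrist","scene"):
    o=telemetry.get_obs();p,d=cams.camera(n);cv2.imwrite(f"pics/{n}8.png",p);w=cloud(n,d,o)
    r=w[...,:2]-[.5702,-.1603];a=r@ex;b=r@ey;z=w[...,2]
    m=(abs(a)<.07)&(abs(b)<.078)&(z>.04)&(z<.1)
    print(n,m.sum(),cv2.minAreaRect(np.c_[a[m],b[m]].astype(np.float32)))
    h=m&(z>.075);print("handle",h.sum(),np.median(z[h]),a[h].mean(),b[h].mean())
    q=m&(z<.056);A=np.c_[a[q],b[q],np.ones(q.sum())];print("plane",np.linalg.lstsq(A,z[q],rcond=None)[0].round(4))
    if n=="scene":
        bk=(abs(w[...,0]-.425)<.05)&(abs(w[...,1]+.125)<.05)&(z>.04)&(z<.085);print("beaker",np.median(w[bk],0))
w=cloud("scene",np.load("scene_d0.npy"));z=w[...,2];bk=(abs(w[...,0]-.425)<.05)&(abs(w[...,1]+.125)<.05)&(z>.04)&(z<.085);print("beaker0",np.median(w[bk],0))
```

```text
wrist 1871 ((0.001770760864019394, -0.00017257779836654663), (0.054364290088415146, 0.10653603821992874), 0.3556850552558899)
handle 396 0.08259122988168442 -0.0009351458595549236 -1.8310303229014105e-05
plane [0.0112 0.0006 0.0497]
scene 571 ((-0.0008243061602115631, -0.00026534125208854675), (0.055972326546907425, 0.10661479085683823), 0.3741191625595093)
handle 108 0.08059673895326423 0.0008441350222073649 -0.0007890774402295514
plane [ 0.0007 -0.0004  0.048 ]
beaker [ 0.41880803 -0.1230039   0.06299273]
beaker0 [ 0.41709784 -0.12283529  0.06317918]
```

The rack is centred and flat, nothing else has moved, and the robot is clear.

Run:
```python
from bench import workorder
print(workorder.hand_in())
```

```text
the job is handed in; nothing more can be done
None
```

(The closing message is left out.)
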